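# Clamp the blade cassette with the click wrench

## Robot

A 6-joint arm with a two-finger parallel gripper is mounted at the origin on a cart in front of the work surface, level with it; the furniture and walls round the work are solid. World frame = base frame: x ahead of the robot, y to its left, z up, the work surface at z = 0. Lengths are in m, angles in rad, forces in N, time in s.
With the tool pointing down it reaches from about 0.425 to 0.95 m from the base axis. Payload 3.5 kg.
Tool frame: the origin (TCP) lies at the very end of the fingers, on their centre line; the grasp point (between the pads) lies 19 mm behind it; z points along the fingers, y is the line along which they close (so a half turn about z gives the same grasp; the last joint's range is limited). The gripper opens to 85 mm and grips with 20 to 120 N. Pads are 22 mm wide; open, the fingers measure 114 mm over their backs; the gripper's body (76 mm by 85 mm) begins 54 mm behind the grasp point. The pads swing forward as they close: fully open they stand 13 mm farther back than shut.
Start: joints at [-1.346, 0.286, 1.577, -0, 1.279, -0.15], TCP at [0.247, -0.628, 0.231] pointing down, gripper open.
Joint ranges: [-2.77, 2.77], [-0.9, 2.22], [0.21, 2.48], [-1.53, 4.67], [0.24, 2.81], [-2.84, 2.84]. Speed limits (rad/s): [2.79, 2.79, 3.14, 3.14, 3.14, 3.14].

## Interface

Orientations are given as a unit quaternion [x, y, z, w].
In Python, from plant import ctrl, optics, sign_off gives the robot as it stands.
- The arm moves only by the shell command python3 -m creep 'ROWS' [FORCE]. ROWS is JSON, a list of rows, each an object of numbers: "x", "y", "z": the shift along the tool's x, y, z in mm; "rx", "ry", "rz": the turn, a rotation vector about the tool's x, y, z in degrees; "grip": the opening, from 0 (shut) to 1 (fully open). In form: [{"x": .., "y": .., "z": .., "rx": .., "ry": .., "rz": .., "grip": ..}, ...]. A call has exactly 10 rows; each row shifts and turns the commanded pose from where the row before left it, along the tool's axes as they then stand; what a row does not reach is not made up. A row lasts 1/12 s, in which the tool goes at most 41.7 mm and 7.16 degrees, less where a joint would pass 70% of its speed; a pose out of reach is approached as far as the arm can. A call with a gripper value outside its range is refused whole. The fingers move at their own pace and stop on an object; FORCE is the grip in N (left out, the last holds). Time passes only in rows, so rows that do not move let the fingers close, or fill a call up. It gives the time, the measured TCP pose, the force, the opening and the grip force at its end, in the units of the state.
- ctrl.get_state(): the state, without advancing time (a new reading comes with each control period).
- optics.read_camera(name): name is "scene" or "top"; returns a dict with "color" (400x640x3 uint8, blue, green, red), "K" (3x3 intrinsics, pixels), "R" (3x3) and "t" (3): a world point X has camera coordinates R X + t. Camera axes: x right, y down, z forward; pixel columns grow to the right and rows downward; lengths in m; the calibration is good to about 2 mm. A picture is of the moment at which its call begins. There is no depth.
- sign_off(): hands the job in; it is judged then, once.
The state is a dict: "time": time; "qpos": joint angles; "dq": joint speeds; "joint_efforts": joint torques, N m; "eef_pos": TCP position; "tcp_rot": TCP orientation; "contact_force": force on the tool from outside, world axes, zero at the start; "wrist_torque": the same for the moment, N m; "opening": opening from 0.0 (shut) to 1.0 (fully open); "finger_force": force on a finger pad.
Only numpy, scipy, OpenCV 4.12 (cv2) and the standard library are available. Lean on these libraries where they do the work, as an engineer would, in place of code of your own. Each camera call takes 0.05 s, during which the arm holds its last target. There are 200 camera calls.

## Task

Get the vegetable cutter ready: push the blade cassette fully home into its guides, and only then tighten the clamp bolt with the ratchet click wrench that sits on it, swinging the handle clockwise and back as often as needed until the bolt is tight and the handle breaks away from the head (clicks), without forcing the handle far past the click. Then swing the handle all the way back counter-clockwise so that it rests at its stop, and do not disturb the jars, the mill or the mug around the cutter.

Things in the scene. Friction and masses are not known exactly. Their poses are not given: they have to be found in the camera images.
- cutter: Bench vegetable cutter, fixed: deck x -62..160, y -75..190 mm, top 30 mm up; white housing and feed chute at its far left; jaw bar over the cassette (sinks 6 mm as the bolt tightens); two 100 mm swing-stop pins 50 mm from the bolt. Origin: on the worktop, on the vertical axis of the clamp bolt. x: horizontal, the way the cassette slides in (away from the operator), y left, z up.
- cassette (a joint): Slide of the blade cassette (m): 0 = furthest out (front plate 60 mm from the deck edge), 0.06 = fully home, the front plate against the deck edge. Moves along the cutter's +x; friction about 2.5 N, stays where it is left.
- cassette_front (a point): Centre of the outer (robot-side) face of the cassette's upright grey front plate, 76 mm wide, 70 mm tall (12 to 82 mm above the worktop), 8 mm thick. It moves with the cassette: in the cutter's frame y = 115 mm and x = -130 mm + the slide's value, so x = -70 mm when home.
- bolt (a joint): Turn of the clamp bolt (rad), growing clockwise seen from above: starts somewhere between 0.70 and 0.85, tight (seated, cannot turn further) at 2.0. Running friction about 0.3 N m (2 N at the handle grip). It keeps its place when the wrench slips back.
- wrench (a joint): Angle q of the wrench handle about the bolt (rad), growing clockwise from above (tightening; right to left for the robot), 0 to 1.3 between stops. From the bolt the handle points along (-cos(1.15-q), -sin(1.15-q)) in the cutter's x, y. As q grows the 18-tooth ratchet drives the bolt (up to 0.35 rad free play after a reversal); as q shrinks it slips freely (about 1 N). Stays where left.
- head (a joint): Breakaway joint (rad): how far the handle is turned clockwise ahead of the ratchet head. 0 = straight, until the bolt is tight; then at about 1 N m (7 N at the grip) it gives and grows at nearly constant force. Over 0.15 it has tripped (clicked); over 0.45 is forced too far; its end is 0.55. Springs back when let off. If the forward stop comes before the click, swing back and push again.
- handle_grip (a point): Point on the centre line of the level wrench handle, 140 mm from the bolt axis, 94 mm above the worktop; the black round grip there is 26 mm thick and reaches from 88 to 200 mm from the axis, clear underneath. Its x axis points along the handle to the bolt, z up.
- tongue_tip (a point): Tip of the dark 9 mm wide tongue on the ratchet head, 88 mm from the bolt axis, 107 mm above the worktop. It lies along the top of the handle's neck and points to the side (by the breakaway angle) once the wrench has tripped.
- pepper_mill: Wooden pepper mill, 58 mm across, 170 mm tall, standing to the right behind the wrench. Origin: centre of its foot. Bystander.
- honey_jar: Glass honey jar, 71 mm across, 110 mm tall, left of the cutter. Origin: centre of its foot. Bystander.
- spice_jar: Spice jar with a black cap, 41 mm across, 105 mm tall, left of the cutter further back. Origin: centre of its foot. Bystander.
- mug: White dotted mug, 82 mm across without its handle, 91 mm tall, right of the cutter. Origin: centre of its foot. Bystander.

How it is judged:
On the way, in this order (a step that is already met when the one before it is completed fails the run):
1. the blade cassette is fully home, the bolt not yet tightened (value of joint cassette above 0.055 m and value of joint bolt below 1 rad), for 0.2 s.
2. the bolt is being run in with the ratchet (value of joint bolt above 1.2 rad), for 0.1 s.
3. the bolt is tight and the wrench has tripped (value of joint bolt above 1.95 rad and value of joint head above 0.15 rad), for 0.1 s.
At the end, for the whole second after the job is handed in: The cassette is home (within 5 mm), the bolt is tight (within 0.1 rad of its end), the wrench has been tripped and is straight again (breakaway under 0.05 rad), its handle is back within 0.12 rad of its counter-clockwise stop and at rest, and no bystander was moved (value of joint cassette above 0.055 m and value of joint bolt above 1.9 rad and value of joint head below 0.05 rad and value of joint wrench below 0.12 rad and velocity of joint wrench between -0.05 and 0.05 rad/s); the robot touches nothing.
It fails at once if the handle was forced far past the click (over 0.45 rad) (value of joint head above 0.45 rad).
It fails at once if a bystander was disturbed (moved more than 30 mm or tipped) (distance of any of pepper_mill, honey_jar, spice_jar, mug from where it was at the start of the episode above 0.03 m or angle between any of pepper_mill, honey_jar, spice_jar, mug's own z axis and vertical above 0.4 rad).
It also fails if it takes over 72 s, if anything falls off the work surface, if the arm or the gripper's body presses on something with over 40 N, if the wrist force passes 120 N, or if a joint passes its speed limit or range.

## Working session

There is one attempt and no reset: what is moved stays moved. The work goes in short steps, Python scripts to look and compute and a shell command to move; the robot and the scene stay as the last step left them, time stands still between calls to the robot, and variables do not carry over. Pictures are saved under pics/ and viewed, at most 10 in all, crops included, and the job is handed in when it is done.

```bash
mkdir -p pics; ls; python3 - <<'E'
from plant import ctrl, optics
import cv2
s=ctrl.get_state();print(s)
for n in("scene","top"):
    c=optics.read_camera(n);cv2.imwrite(f"pics/{n}0.png",c["color"]);print(n,c["K"],c["R"],c["t"])
E
```

```text
pics
{'time': 0.0, 'qpos': array([-1.34602051e+00,  2.87196781e-01,  1.57820405e+00,  9.51373631e-06,
        1.27859819e+00, -1.50014466e-01]), 'dq': array([-1.79986204e-04,  6.10085459e-04, -1.44065811e-03, -1.10168635e-04,
        1.09368417e-04, -9.27976824e-05]), 'joint_efforts': array([-1.69078089e-04, -4.05987740e+01, -2.92622477e+01, -1.88669369e-04,
        5.96410609e-03,  4.84213459e-06]), 'eef_pos': array([ 0.24697222, -0.62747769,  0.22991179]), 'tcp_rot': array([ 9.82492399e-01,  1.86298787e-01, -4.04150222e-05, -1.20251560e-03]), 'contact_force': array([0.28502293, 0.12544498, 0.21423756]), 'wrist_torque': array([ 0.00693939, -0.00337987, -0.01093762]), 'finger_force': 0.0, 'opening': 1.0012831763404137}
scene [[465.57836295   0.         311.24052077]
 [  0.         465.57836295 184.93904575]
 [  0.           0.           1.        ]] [[-0.49254824 -0.87019252  0.01269686]
 [-0.71613473  0.39697185 -0.574077  ]
 [ 0.49451721 -0.29185327 -0.81870287]] [0.37341496 0.48176173 1.01132618]
top [[424.72907485   0.         326.68749966]
 [  0.         424.72907485 191.66036239]
 [  0.           0.           1.        ]] [[ 0.01488109 -0.99968972 -0.01997558]
 [-0.9991688  -0.01410914 -0.03824446]
 [ 0.03795075  0.02052809 -0.99906874]] [0.06505889 0.62962527 1.35981102]
```

View pics/scene0.png

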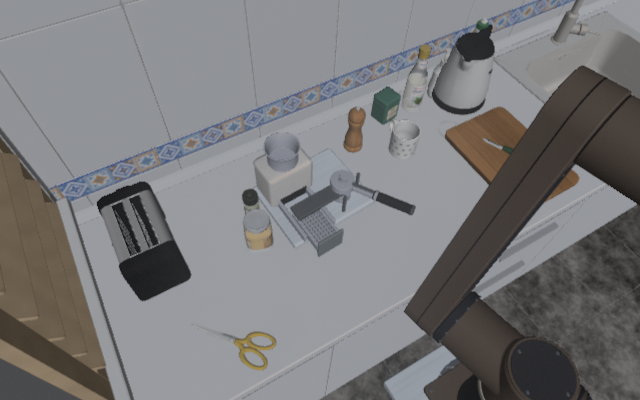

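View pics/top0.png

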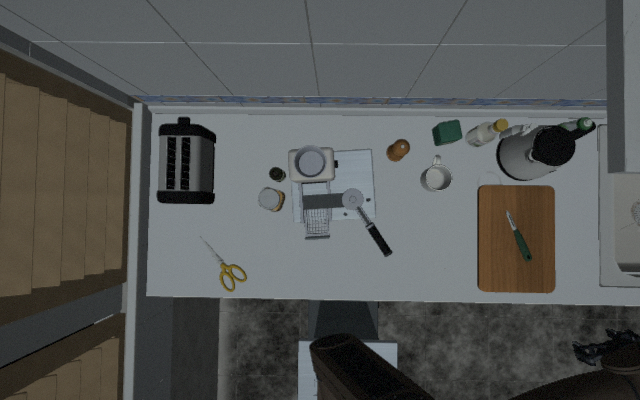

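The scene and top views show the cutter, with the wrench head in the top view at about (352,199), the grip end at (389,254) and the front plate at (317,237). The mill is at (398,150), the mug at (436,178), the honey jar at (271,199) and the spice jar at (277,174). I'll measure more closely with a mask and an enlarged crop.

```bash
cat > h.py <<'E'
import numpy as np, cv2
from plant import ctrl, optics
def ray(c,uv,z):
    d=c["R"].T@np.linalg.inv(c["K"])@np.array([uv[0],uv[1],1.]); o=-c["R"].T@c["t"]
    return o+d*(z-o[2])/d[2]
def proj(c,X):
    p=c["K"]@(c["R"]@np.array(X)+c["t"]); return p[:2]/p[2]
E
python3 - <<'E'
from h import *
c=optics.read_camera("top"); im=c["color"]
cr=cv2.resize(im[130:270,255:410],None,fx=5,fy=4.2*5/4.2,interpolation=cv2.INTER_CUBIC)[:600]
cr=cv2.resize(im[150:265,255:410],None,fx=5,fy=5,interpolation=cv2.INTER_CUBIC); cv2.imwrite("pics/crop1.png",cr)
g=im.max(2); m=np.zeros_like(g); m[205:262,358:400]=(g[205:262,358:400]<60)*255
k=cv2.findContours(m,0,2)[0]
for q in k:
    if cv2.contourArea(q)>30:
        r=cv2.minAreaRect(q); bp=cv2.boxPoints(r); print(r); 
        for p in bp: print(ray(c,p,.094).round(4))
for n,p,z in (("bolt",(352,199),.11),("plate",(317,239),.082),("mill",(398,150),.17),("mug",(436,178),.09)): print(n,ray(c,p,z).round(4))
E
```

```text
((379.55712890625, 240.58786010742188), (33.28621292114258, 7.839447975158691), 56.97612762451172)
[ 0.515  -0.0517  0.094 ]
[ 0.5282 -0.0714  0.094 ]
[ 0.4451 -0.1268  0.094 ]
[ 0.4319 -0.1072  0.094 ]
bolt [ 0.604 -0.004  0.11 ]
plate [0.4808 0.1002 0.082 ]
mill [ 0.7448 -0.1314  0.17  ]
mug [ 0.6719 -0.2588  0.09  ]
```

View pics/crop1.png

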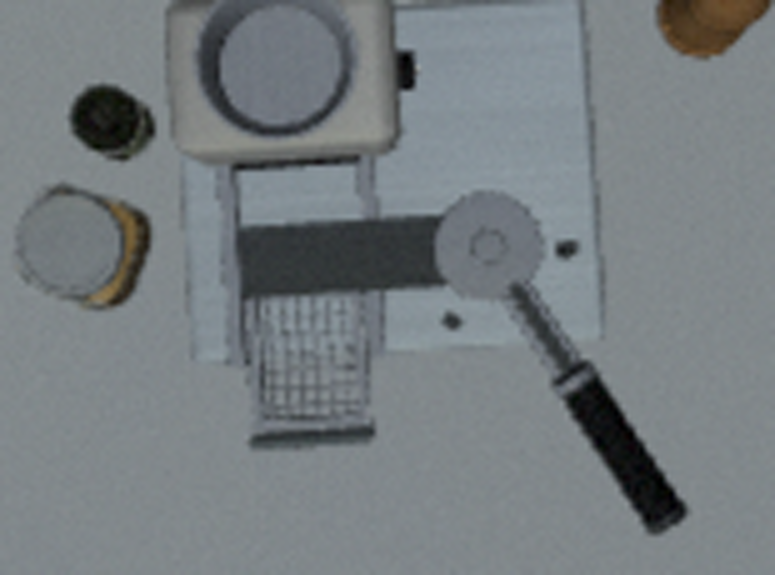

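The crop shows the bolt at full-image (352.8,199), the plate's outer top edge from (305,239) to (330,237), and the deck's front corners at (293.4,222.4) and (375.4,217.6). Next I'll fit the cutter frame and work out the targets.

```bash
cat >> h.py <<'E'
from scipy.spatial.transform import Rotation as Ro
def to(p,yaw=None):
    "tool-axis shift (mm) to world p, after turning rz (deg) so tool x has heading yaw"
    s=ctrl.get_state(); R=Ro.from_quat(s["tcp_rot"]).as_matrix()
    th=np.degrees(np.arctan2(R[1,0],R[0,0])); rz=0 if yaw is None else th-yaw
    R2=R@Ro.from_rotvec([0,0,np.radians(rz)]).as_matrix()
    return "rz %.1f"%rz, (R2.T@(np.array(p)-s["eef_pos"])*1000).round(1)
E
python3 - <<'E'
from h import *
c=optics.read_camera("top")
fl,fr,rr=[ray(c,p,.03) for p in((293.4,222.4),(375.4,217.6),(371.4,150))]
yaw=np.degrees(np.arctan2(-(fl-fr)[0],(fl-fr)[1])); print(fl,fr,rr,"yaw",yaw, np.degrees(np.arctan2(*(rr-fr)[1::-1]) if 0 else np.arctan2((rr-fr)[1],(rr-fr)[0])),np.linalg.norm(fl-fr))
y=np.radians(yaw);Rc=np.array([[np.cos(y),-np.sin(y)],[np.sin(y),np.cos(y)]])
mid=(fl+fr)[:2]/2; print("bolt from deck",mid-Rc@[-.062,.0575])
for z in(.1,.115,.13): print("bolt",z,ray(c,(352.8,199),z))
pf=ray(c,(317.4,238.2),.082);print("plate",pf)
b=mid-Rc@[-.062,.0575]; print("plate in cutter",Rc.T@(pf[:2]-b))
for s in(0,.06):print(s,b+Rc@[-.13+s,.115])
print(to([.40,-.35,.231],yaw))
E
```

```text
[0.52843596 0.17846168 0.03      ] [ 0.54770767 -0.08212621  0.03      ] [ 0.76320478 -0.06710414  0.03      ] yaw 4.229594732157661 3.9875765741708036 0.26129953874061296
bolt from deck [ 0.60414377 -0.00460296]
bolt 0.1 [ 0.6042332  -0.00680972  0.1       ]
bolt 0.115 [ 0.60390952 -0.00619266  0.115     ]
bolt 0.13 [ 0.60358584 -0.00557559  0.13      ]
plate [0.48323701 0.0990316  0.082     ]
plate in cutter [-0.11293408  0.11226958]
0 [0.46601619 0.10049591]
0.06 [0.52585278 0.10492111]
('rz 17.2', array([ 1.730e+02, -2.657e+02, -2.000e-01]))
```

```bash
python3 -m creep '[{"rz":5.75,"grip":0},{"rz":5.75},{"rz":5.75},{"x":22,"y":-34},{"x":22,"y":-34},{"x":22,"y":-34},{"x":22,"y":-34},{"x":22,"y":-34},{"x":22,"y":-34},{"x":22,"y":-34}]'
python3 -m creep '[{"x":8,"y":-40},{"x":8,"y":-40},{"x":8,"y":-40},{"x":8,"y":-40},{"x":8,"y":-40},{"x":8,"y":-40},{"x":8,"y":-40},{"x":8,"y":-40},{"x":8,"y":-40},{"x":8,"y":-40}]'
python3 -c "
from h import *
print(to([.452,.099,.045],4.1), ctrl.get_state()['eef_pos'])"
```

```text
('rz 17.4', array([ 256.4, -710. ,  186.4])) [ 0.24702997 -0.62775011  0.23045491]$[0]: bad value
$[0]: bad value
```

```bash
python3 -m creep '[{"x":0,"y":0,"z":0,"rx":0,"ry":0,"rz":5.75,"grip":0},{"x":0,"y":0,"z":0,"rx":0,"ry":0,"rz":5.75,"grip":0},{"x":0,"y":0,"z":0,"rx":0,"ry":0,"rz":5.75,"grip":0},{"x":22,"y":-34,"z":0,"rx":0,"ry":0,"rz":0,"grip":0},{"x":22,"y":-34,"z":0,"rx":0,"ry":0,"rz":0,"grip":0},{"x":22,"y":-34,"z":0,"rx":0,"ry":0,"rz":0,"grip":0},{"x":22,"y":-34,"z":0,"rx":0,"ry":0,"rz":0,"grip":0},{"x":22,"y":-34,"z":0,"rx":0,"ry":0,"rz":0,"grip":0},{"x":22,"y":-34,"z":0,"rx":0,"ry":0,"rz":0,"grip":0},{"x":22,"y":-34,"z":0,"rx":0,"ry":0,"rz":0,"grip":0}]'
python3 -c "
from h import *
print(to([.452,.099,.045],4.1), ctrl.get_state()['eef_pos'])"
```

```text
time: 1.03
eef_pos: [0.3836, -0.3775, 0.2312]
tcp_rot: [0.999, 0.037, 0.0, -0.0]
contact_force: [1.2, -0.1, -0.4]
opening: 0.003
finger_force: 0.0
('rz 0.1', array([ 102.2, -470.4,  186.3])) [ 0.38364317 -0.37750852  0.23119666]
```

```bash
python3 -m creep '[{"x":9,"y":-40,"z":0,"rx":0,"ry":0,"rz":0,"grip":0},{"x":9,"y":-40,"z":0,"rx":0,"ry":0,"rz":0,"grip":0},{"x":9,"y":-40,"z":0,"rx":0,"ry":0,"rz":0,"grip":0},{"x":9,"y":-40,"z":0,"rx":0,"ry":0,"rz":0,"grip":0},{"x":9,"y":-40,"z":0,"rx":0,"ry":0,"rz":0,"grip":0},{"x":9,"y":-40,"z":0,"rx":0,"ry":0,"rz":0,"grip":0},{"x":9,"y":-40,"z":0,"rx":0,"ry":0,"rz":0,"grip":0},{"x":9,"y":-40,"z":0,"rx":0,"ry":0,"rz":0,"grip":0},{"x":9,"y":-40,"z":0,"rx":0,"ry":0,"rz":0,"grip":0},{"x":9,"y":-40,"z":0,"rx":0,"ry":0,"rz":0,"grip":0}]'
python3 -m creep '[{"x":3,"y":-35,"z":0,"rx":0,"ry":0,"rz":0,"grip":0},{"x":3,"y":-35,"z":0,"rx":0,"ry":0,"rz":0,"grip":0},{"x":0,"y":0,"z":30,"rx":0,"ry":0,"rz":0,"grip":0},{"x":0,"y":0,"z":30,"rx":0,"ry":0,"rz":0,"grip":0},{"x":0,"y":0,"z":30,"rx":0,"ry":0,"rz":0,"grip":0},{"x":0,"y":0,"z":30,"rx":0,"ry":0,"rz":0,"grip":0},{"x":0,"y":0,"z":25,"rx":0,"ry":0,"rz":0,"grip":0},{"x":0,"y":0,"z":20,"rx":0,"ry":0,"rz":0,"grip":0},{"x":0,"y":0,"z":16,"rx":0,"ry":0,"rz":0,"grip":0},{"x":0,"y":0,"z":0,"rx":0,"ry":0,"rz":0,"grip":0}]'
python3 -c "
from h import *
print(to([.526,.1049,.05],4.1))"
```

```text
time: 1.87
eef_pos: [0.4432, 0.0282, 0.2315]
tcp_rot: [0.999, 0.037, 0.0, 0.0]
contact_force: [0.8, 0.0, 0.2]
opening: 0.0
finger_force: 0.0
time: 2.7
eef_pos: [0.4411, 0.0964, 0.0467]
tcp_rot: [0.999, 0.037, -0.004, -0.0]
contact_force: [-1.2, -0.6, -0.7]
opening: -0.001
finger_force: 0.0
('rz 0.1', array([85.3, -2.4, -3.9]))
```

```bash
python3 -m creep '[{"x":7,"y":0,"z":0,"rx":0,"ry":0,"rz":0,"grip":0},{"x":7,"y":0,"z":0,"rx":0,"ry":0,"rz":0,"grip":0},{"x":7,"y":0,"z":0,"rx":0,"ry":0,"rz":0,"grip":0},{"x":7,"y":0,"z":0,"rx":0,"ry":0,"rz":0,"grip":0},{"x":7,"y":0,"z":0,"rx":0,"ry":0,"rz":0,"grip":0},{"x":7,"y":0,"z":0,"rx":0,"ry":0,"rz":0,"grip":0},{"x":7,"y":0,"z":0,"rx":0,"ry":0,"rz":0,"grip":0},{"x":7,"y":0,"z":0,"rx":0,"ry":0,"rz":0,"grip":0},{"x":0,"y":0,"z":0,"rx":0,"ry":0,"rz":0,"grip":0},{"x":0,"y":0,"z":0,"rx":0,"ry":0,"rz":0,"grip":0}]'
python3 -c "
from h import *
print(to([.526,.1049,.05],4.1))"
```

```text
time: 3.53
eef_pos: [0.5012, 0.1005, 0.0504]
tcp_rot: [0.999, 0.037, 0.001, 0.0]
contact_force: [-0.6, 0.2, -0.2]
opening: 0.0
finger_force: 0.0
('rz 0.1', array([25. , -2.6,  0.4]))
```

```bash
python3 -m creep '[{"x":2,"y":0,"z":0,"rx":0,"ry":0,"rz":0,"grip":0},{"x":2,"y":0,"z":0,"rx":0,"ry":0,"rz":0,"grip":0},{"x":2,"y":0,"z":0,"rx":0,"ry":0,"rz":0,"grip":0},{"x":2,"y":0,"z":0,"rx":0,"ry":0,"rz":0,"grip":0},{"x":2,"y":0,"z":0,"rx":0,"ry":0,"rz":0,"grip":0},{"x":2,"y":0,"z":0,"rx":0,"ry":0,"rz":0,"grip":0},{"x":1,"y":0,"z":0,"rx":0,"ry":0,"rz":0,"grip":0},{"x":1,"y":0,"z":0,"rx":0,"ry":0,"rz":0,"grip":0},{"x":0,"y":0,"z":0,"rx":0,"ry":0,"rz":0,"grip":0},{"x":0,"y":0,"z":0,"rx":0,"ry":0,"rz":0,"grip":0}]'
python3 - <<'E'
from h import *
print(to([.526,.1049,.05],4.1))
c=optics.read_camera("scene");cv2.imwrite("pics/s2.png",cv2.resize(c["color"][130:280,220:420],None,fx=4,fy=4,interpolation=2))
E
```

```text
time: 4.37
eef_pos: [0.5142, 0.1016, 0.0502]
tcp_rot: [0.999, 0.037, 0.0, -0.0]
contact_force: [-0.7, 0.5, -0.9]
opening: 0.0
finger_force: 0.6
('rz 0.1', array([12. , -2.5,  0.2]))
```

View pics/s2.png

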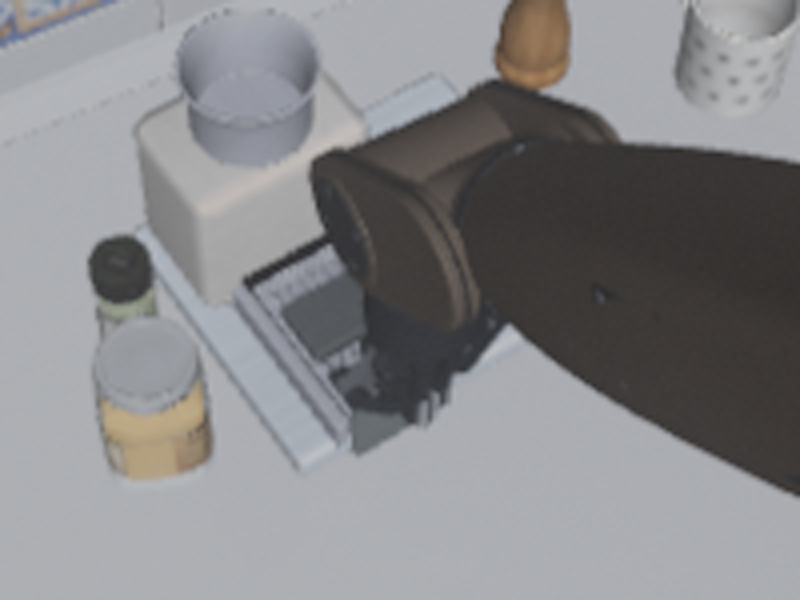

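The scene crop shows the shut fingers at about (430,400) against the front plate at (375,425). The plate is almost at the deck's front edge. I'll push a little more until the force rises.

```bash
python3 -m creep '[{"x":1,"y":0,"z":0,"rx":0,"ry":0,"rz":0,"grip":0},{"x":1,"y":0,"z":0,"rx":0,"ry":0,"rz":0,"grip":0},{"x":1,"y":0,"z":0,"rx":0,"ry":0,"rz":0,"grip":0},{"x":0,"y":0,"z":0,"rx":0,"ry":0,"rz":0,"grip":0},{"x":0,"y":0,"z":0,"rx":0,"ry":0,"rz":0,"grip":0},{"x":1,"y":0,"z":0,"rx":0,"ry":0,"rz":0,"grip":0},{"x":0,"y":0,"z":0,"rx":0,"ry":0,"rz":0,"grip":0},{"x":0,"y":0,"z":0,"rx":0,"ry":0,"rz":0,"grip":0},{"x":0,"y":0,"z":0,"rx":0,"ry":0,"rz":0,"grip":0},{"x":0,"y":0,"z":0,"rx":0,"ry":0,"rz":0,"grip":0}]'
```

```text
time: 5.25
eef_pos: [0.5154, 0.1017, 0.0502]
tcp_rot: [0.999, 0.037, -0.004, 0.0]
contact_force: [-10.9, -1.2, 7.5]
opening: -0.002
finger_force: 5.4
```

```bash
python3 -m creep '[{"x":-10,"y":0,"z":0,"rx":0,"ry":0,"rz":0,"grip":0},{"x":-15,"y":0,"z":0,"rx":0,"ry":0,"rz":0,"grip":0},{"x":0,"y":0,"z":-25,"rx":0,"ry":0,"rz":0,"grip":0},{"x":0,"y":0,"z":-35,"rx":0,"ry":0,"rz":0,"grip":0},{"x":0,"y":0,"z":-35,"rx":0,"ry":0,"rz":0,"grip":0},{"x":0,"y":0,"z":-35,"rx":0,"ry":0,"rz":-6,"grip":0.5},{"x":0,"y":0,"z":0,"rx":0,"ry":0,"rz":-6,"grip":0.5},{"x":0,"y":0,"z":0,"rx":0,"ry":0,"rz":-6,"grip":0.5},{"x":0,"y":0,"z":0,"rx":0,"ry":0,"rz":-6,"grip":0.5},{"x":0,"y":0,"z":0,"rx":0,"ry":0,"rz":-6,"grip":0.5}]'
python3 -c "
from h import *
print(to([.485,-.085,.07],33.7))"
```

```text
time: 6.08
eef_pos: [0.4941, 0.1, 0.1813]
tcp_rot: [0.955, 0.297, 0.002, 0.001]
contact_force: [-0.5, 0.4, 0.3]
opening: 0.499
finger_force: 0.0
('rz 0.8', array([-110.7,  148.6,  111.2]))
```

```bash
python3 -m creep '[{"x":-18.5,"y":25,"z":0,"rx":0,"ry":0,"rz":0.8,"grip":0.5},{"x":-18.5,"y":25,"z":0,"rx":0,"ry":0,"rz":0,"grip":0.5},{"x":-18.5,"y":25,"z":0,"rx":0,"ry":0,"rz":0,"grip":0.5},{"x":-18.5,"y":25,"z":0,"rx":0,"ry":0,"rz":0,"grip":0.5},{"x":-18.5,"y":25,"z":0,"rx":0,"ry":0,"rz":0,"grip":0.5},{"x":-18.5,"y":24,"z":0,"rx":0,"ry":0,"rz":0,"grip":0.5},{"x":0,"y":0,"z":20,"rx":0,"ry":0,"rz":0,"grip":0.5},{"x":0,"y":0,"z":20,"rx":0,"ry":0,"rz":0,"grip":0.5},{"x":0,"y":0,"z":10,"rx":0,"ry":0,"rz":0,"grip":0.5},{"x":0,"y":0,"z":0,"rx":0,"ry":0,"rz":0,"grip":0.5}]'
python3 - <<'E'
from h import *
print(to([.485,-.085,.07],33.7))
c=optics.read_camera("scene");cv2.imwrite("pics/s3.png",cv2.resize(c["color"][130:280,300:500],None,fx=4,fy=4,interpolation=2))
E
```

```text
time: 6.92
eef_pos: [0.4815, -0.0851, 0.1279]
tcp_rot: [0.958, 0.287, -0.001, -0.001]
contact_force: [-0.6, 0.8, -0.1]
opening: 0.498
finger_force: 0.0
('rz -0.3', array([ 3. ,  2. , 57.9]))
```

View pics/s3.png

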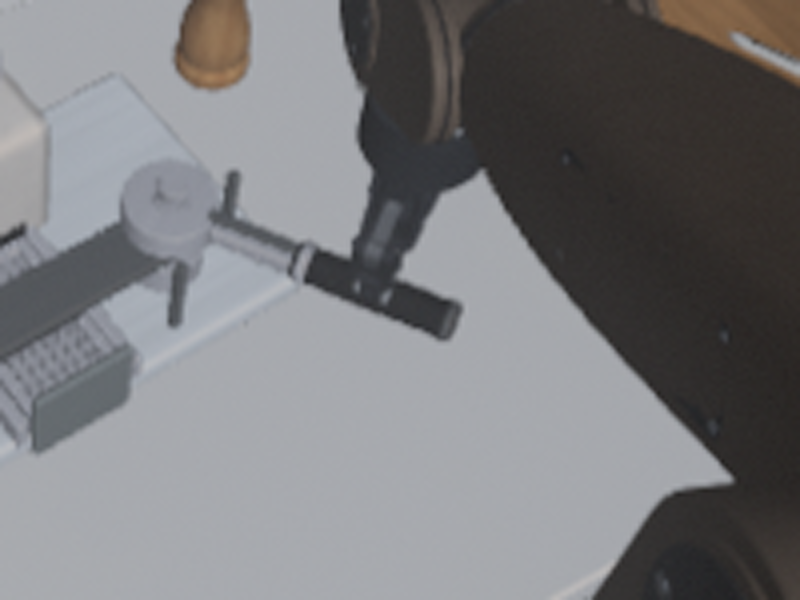

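The crop shows the cassette plate at (80,400) flush with the deck edge. The fingers at (372,290) straddle the middle of the grip, so I'll descend around it.

```bash
python3 -m creep '[{"x":0,"y":2,"z":8,"rx":0,"ry":0,"rz":0,"grip":0.5},{"x":0,"y":0,"z":8,"rx":0,"ry":0,"rz":0,"grip":0.5},{"x":0,"y":0,"z":8,"rx":0,"ry":0,"rz":0,"grip":0.5},{"x":0,"y":0,"z":8,"rx":0,"ry":0,"rz":0,"grip":0.5},{"x":0,"y":0,"z":8,"rx":0,"ry":0,"rz":0,"grip":0.5},{"x":0,"y":0,"z":8,"rx":0,"ry":0,"rz":0,"grip":0.5},{"x":0,"y":0,"z":8,"rx":0,"ry":0,"rz":0,"grip":0.5},{"x":0,"y":0,"z":0,"rx":0,"ry":0,"rz":0,"grip":0.5},{"x":0,"y":0,"z":0,"rx":0,"ry":0,"rz":0,"grip":0.5},{"x":0,"y":0,"z":0,"rx":0,"ry":0,"rz":0,"grip":0.5}]'
```

```text
time: 7.8
eef_pos: [0.4844, -0.0873, 0.0745]
tcp_rot: [0.958, 0.288, 0.0, 0.0]
contact_force: [-1.5, 0.6, 0.4]
opening: 0.5
finger_force: 0.0
```

```bash
python3 -m creep '[{"x":0.27,"y":-8.8,"z":0,"rx":0,"ry":0,"rz":3.5,"grip":0.5},{"x":0.27,"y":-8.8,"z":0,"rx":0,"ry":0,"rz":3.5,"grip":0.5},{"x":0.27,"y":-8.8,"z":0,"rx":0,"ry":0,"rz":3.5,"grip":0.5},{"x":0.27,"y":-8.8,"z":0,"rx":0,"ry":0,"rz":3.5,"grip":0.5},{"x":0.27,"y":-8.8,"z":0,"rx":0,"ry":0,"rz":3.5,"grip":0.5},{"x":0.27,"y":-8.8,"z":0,"rx":0,"ry":0,"rz":3.5,"grip":0.5},{"x":0.27,"y":-8.8,"z":0,"rx":0,"ry":0,"rz":3.5,"grip":0.5},{"x":0.27,"y":-8.8,"z":0,"rx":0,"ry":0,"rz":3.5,"grip":0.5},{"x":0.27,"y":-8.8,"z":0,"rx":0,"ry":0,"rz":3.5,"grip":0.5},{"x":0.27,"y":-8.8,"z":0,"rx":0,"ry":0,"rz":3.5,"grip":0.5}]'
cat >> h.py <<'E'
def stat():
    s=ctrl.get_state(); d=np.array([.604,-.006])-s["eef_pos"][:2]; R=Ro.from_quat(s["tcp_rot"]).as_matrix()
    h=np.degrees(np.arctan2(d[1],d[0])); f=R.T@s["contact_force"]
    print("r %.4f pos heading %.1f tool %.1f  q~%.2f"%(np.hypot(*d),h,np.degrees(np.arctan2(R[1,0],R[0,0])),1.15-np.radians(h-4.1)),"F tool",f.round(1),"t",s["time"])
if __name__=="__main__": stat()
E
python3 h.py
```

```text
time: 8.63
eef_pos: [0.4604, -0.0044, 0.0751]
tcp_rot: [1.0, -0.015, 0.0, 0.001]
contact_force: [-0.5, -3.2, 0.4]
opening: 0.502
finger_force: 1.5
r 0.1436 pos heading -0.7 tool -1.7  q~1.23 F tool [-0.4  3.2 -0.4] t 8.6333
```

```bash
python3 -m creep '[{"x":0.9,"y":16.3,"z":0,"rx":0,"ry":0,"rz":-6.5,"grip":0.5},{"x":0.9,"y":16.3,"z":0,"rx":0,"ry":0,"rz":-6.5,"grip":0.5},{"x":0.9,"y":16.3,"z":0,"rx":0,"ry":0,"rz":-6.5,"grip":0.5},{"x":0.9,"y":16.3,"z":0,"rx":0,"ry":0,"rz":-6.5,"grip":0.5},{"x":0.9,"y":16.3,"z":0,"rx":0,"ry":0,"rz":-6.5,"grip":0.5},{"x":0.9,"y":16.3,"z":0,"rx":0,"ry":0,"rz":-6.5,"grip":0.5},{"x":0.9,"y":16.3,"z":0,"rx":0,"ry":0,"rz":-6.5,"grip":0.5},{"x":0.9,"y":16.3,"z":0,"rx":0,"ry":0,"rz":-6.5,"grip":0.5},{"x":0.9,"y":16.3,"z":0,"rx":0,"ry":0,"rz":-6.5,"grip":0.5},{"x":0.9,"y":16.3,"z":0,"rx":0,"ry":0,"rz":-6.5,"grip":0.5}]'
python3 h.py
```

```text
time: 9.47
eef_pos: [0.5402, -0.1373, 0.0748]
tcp_rot: [0.849, 0.528, 0.0, -0.0]
contact_force: [-0.0, 0.6, 0.0]
opening: 0.503
finger_force: 0.3
r 0.1460 pos heading 64.1 tool 63.7  q~0.10 F tool [ 0.5 -0.3 -0. ] t 9.4667
```

```bash
python3 -m creep '[{"x":0.3,"y":-7.9,"z":0,"rx":0,"ry":0,"rz":3.1,"grip":0.5},{"x":0.3,"y":-7.9,"z":0,"rx":0,"ry":0,"rz":3.1,"grip":0.5},{"x":0.3,"y":-7.9,"z":0,"rx":0,"ry":0,"rz":3.1,"grip":0.5},{"x":0.3,"y":-7.9,"z":0,"rx":0,"ry":0,"rz":3.1,"grip":0.5},{"x":0.3,"y":-7.9,"z":0,"rx":0,"ry":0,"rz":3.1,"grip":0.5},{"x":0.3,"y":-7.9,"z":0,"rx":0,"ry":0,"rz":3.1,"grip":0.5},{"x":0.3,"y":-7.9,"z":0,"rx":0,"ry":0,"rz":3.1,"grip":0.5},{"x":0.3,"y":-7.9,"z":0,"rx":0,"ry":0,"rz":3.1,"grip":0.5},{"x":0.3,"y":-7.9,"z":0,"rx":0,"ry":0,"rz":3.1,"grip":0.5},{"x":0.3,"y":-7.9,"z":0,"rx":0,"ry":0,"rz":3.1,"grip":0.5}]'
python3 h.py
python3 -m creep '[{"x":0.1,"y":-2.5,"z":0,"rx":0,"ry":0,"rz":1,"grip":0.5},{"x":0,"y":-2.5,"z":0,"rx":0,"ry":0,"rz":1,"grip":0.5},{"x":0,"y":-2.5,"z":0,"rx":0,"ry":0,"rz":1,"grip":0.5},{"x":0,"y":-2.5,"z":0,"rx":0,"ry":0,"rz":1,"grip":0.5},{"x":0,"y":-2.5,"z":0,"rx":0,"ry":0,"rz":1,"grip":0.5},{"x":0,"y":-2.5,"z":0,"rx":0,"ry":0,"rz":1,"grip":0.5},{"x":0,"y":-2.5,"z":0,"rx":0,"ry":0,"rz":1,"grip":0.5},{"x":0.1,"y":-2.5,"z":0,"rx":0,"ry":0,"rz":1,"grip":0.5},{"x":0,"y":0,"z":0,"rx":0,"ry":0,"rz":0,"grip":0.5},{"x":0,"y":0,"z":0,"rx":0,"ry":0,"rz":0,"grip":0.5}]'
python3 h.py
```

```text
time: 10.3
eef_pos: [0.4833, -0.085, 0.0757]
tcp_rot: [0.961, 0.278, 0.001, 0.002]
contact_force: [0.6, -3.0, 0.5]
opening: 0.503
finger_force: 1.5
r 0.1443 pos heading 33.2 tool 32.3  q~0.64 F tool [-1.   2.9 -0.4] t 10.3
time: 11.13
eef_pos: [0.4725, -0.0656, 0.0741]
tcp_rot: [0.977, 0.212, -0.0, -0.0]
contact_force: [0.1, -0.9, 1.0]
opening: 0.496
finger_force: 0.7
r 0.1444 pos heading 24.4 tool 24.4  q~0.80 F tool [-0.3  0.9 -1. ] t 11.1333
```

```bash
python3 -m creep '[{"x":0,"y":-2,"z":0,"rx":0,"ry":0,"rz":0.8,"grip":0.5},{"x":0,"y":-2,"z":0,"rx":0,"ry":0,"rz":0.8,"grip":0.5},{"x":0,"y":-2,"z":0,"rx":0,"ry":0,"rz":0.8,"grip":0.5},{"x":0.1,"y":-2,"z":0,"rx":0,"ry":0,"rz":0.8,"grip":0.5},{"x":0,"y":-2,"z":0,"rx":0,"ry":0,"rz":0.8,"grip":0.5},{"x":0,"y":-2,"z":0,"rx":0,"ry":0,"rz":0.8,"grip":0.5},{"x":0.1,"y":-2,"z":0,"rx":0,"ry":0,"rz":0.8,"grip":0.5},{"x":0,"y":-2,"z":0,"rx":0,"ry":0,"rz":0.8,"grip":0.5},{"x":0,"y":-2,"z":0,"rx":0,"ry":0,"rz":0.8,"grip":0.5},{"x":0,"y":-2,"z":0,"rx":0,"ry":0,"rz":0.8,"grip":0.5}]'
python3 h.py
```

```text
time: 11.97
eef_pos: [0.4656, -0.0472, 0.0742]
tcp_rot: [0.99, 0.142, -0.0, -0.0]
contact_force: [1.7, -2.4, -0.8]
opening: 0.504
finger_force: 1.2
r 0.1444 pos heading 16.6 tool 16.3  q~0.93 F tool [1.  2.8 0.8] t 11.9667
```

```bash
python3 -m creep '[{"x":0,"y":-2,"z":0,"rx":0,"ry":0,"rz":0.8,"grip":0.5},{"x":0,"y":-2,"z":0,"rx":0,"ry":0,"rz":0.8,"grip":0.5},{"x":0,"y":-2,"z":0,"rx":0,"ry":0,"rz":0.8,"grip":0.5},{"x":0.1,"y":-2,"z":0,"rx":0,"ry":0,"rz":0.8,"grip":0.5},{"x":0,"y":-2,"z":0,"rx":0,"ry":0,"rz":0.8,"grip":0.5},{"x":0,"y":-2,"z":0,"rx":0,"ry":0,"rz":0.8,"grip":0.5},{"x":0.1,"y":-2,"z":0,"rx":0,"ry":0,"rz":0.8,"grip":0.5},{"x":0,"y":-2,"z":0,"rx":0,"ry":0,"rz":0.8,"grip":0.5},{"x":0,"y":-2,"z":0,"rx":0,"ry":0,"rz":0.8,"grip":0.5},{"x":0,"y":-2,"z":0,"rx":0,"ry":0,"rz":0.8,"grip":0.5}]'
python3 h.py
```

```text
time: 12.8
eef_pos: [0.4615, -0.0287, 0.0742]
tcp_rot: [0.997, 0.073, -0.0, 0.001]
contact_force: [0.3, -7.7, -2.5]
opening: 0.501
finger_force: 3.6
r 0.1443 pos heading 9.1 tool 8.4  q~1.06 F tool [-0.8  7.7  2.5] t 12.8
```

Force is up to about 7.7 N, so the bolt is tight. I'll go on a little and check the tongue.

```bash
python3 -m creep '[{"x":0,"y":-2,"z":0,"rx":0,"ry":0,"rz":0.8,"grip":0.5},{"x":0,"y":-2,"z":0,"rx":0,"ry":0,"rz":0.8,"grip":0.5},{"x":0,"y":-2,"z":0,"rx":0,"ry":0,"rz":0.8,"grip":0.5},{"x":0.1,"y":-2,"z":0,"rx":0,"ry":0,"rz":0.8,"grip":0.5},{"x":0,"y":-2,"z":0,"rx":0,"ry":0,"rz":0.8,"grip":0.5},{"x":0,"y":-2,"z":0,"rx":0,"ry":0,"rz":0.8,"grip":0.5},{"x":0.1,"y":-2,"z":0,"rx":0,"ry":0,"rz":0.8,"grip":0.5},{"x":0,"y":-2,"z":0,"rx":0,"ry":0,"rz":0.8,"grip":0.5},{"x":0,"y":0,"z":0,"rx":0,"ry":0,"rz":0,"grip":0.5},{"x":0,"y":0,"z":0,"rx":0,"ry":0,"rz":0,"grip":0.5}]'
python3 h.py
python3 - <<'E'
from h import *
a=[]
for n,(u,v) in(("scene",(330,150)),("top",(310,180))):
    c=optics.read_camera(n)["color"]; a.append(cv2.resize(c[v:v+80,u:u+100],None,fx=4,fy=6,interpolation=2) if 0 else cv2.resize(c[v:v+90,u:u+65],None,fx=6,fy=6,interpolation=2))
cv2.imwrite("pics/s4.png",np.hstack(a))
E
```

```text
time: 13.63
eef_pos: [0.4598, -0.0127, 0.0741]
tcp_rot: [1.0, 0.018, -0.001, 0.001]
contact_force: [-1.9, -6.2, -1.3]
opening: 0.503
finger_force: 3.3
r 0.1444 pos heading 2.7 tool 2.0  q~1.18 F tool [-2.1  6.1  1.4] t 13.6333
```

View pics/s4.png

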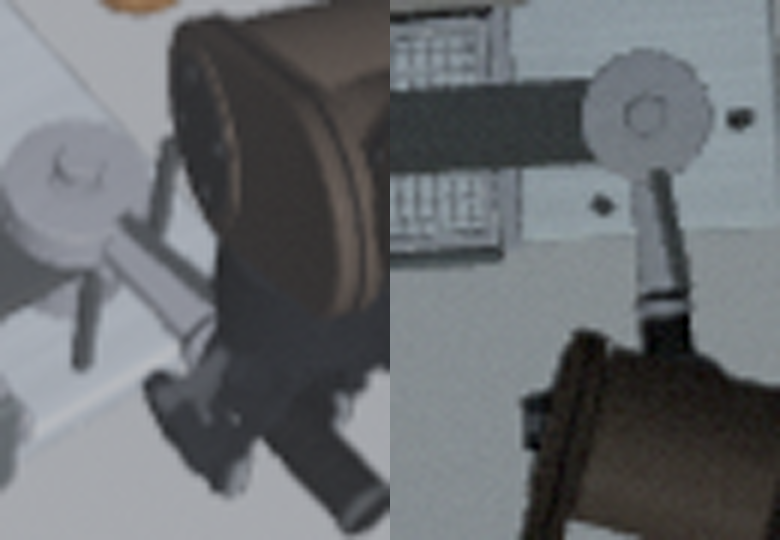

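The tongue at (682,290) in the right half sits clearly to the right of the handle neck at (663,290). That is a breakaway of about 0.12–0.16 rad, so I'll go a little further to be sure of the click.

```bash
python3 -m creep '[{"x":0,"y":-2,"z":0,"rx":0,"ry":0,"rz":0.8,"grip":0.5},{"x":0,"y":-2,"z":0,"rx":0,"ry":0,"rz":0.8,"grip":0.5},{"x":0,"y":-2,"z":0,"rx":0,"ry":0,"rz":0.8,"grip":0.5},{"x":0.1,"y":-2,"z":0,"rx":0,"ry":0,"rz":0.8,"grip":0.5},{"x":0,"y":-2,"z":0,"rx":0,"ry":0,"rz":0.8,"grip":0.5},{"x":0,"y":-2,"z":0,"rx":0,"ry":0,"rz":0.8,"grip":0.5},{"x":0.1,"y":-2,"z":0,"rx":0,"ry":0,"rz":0.8,"grip":0.5},{"x":0,"y":0,"z":0,"rx":0,"ry":0,"rz":0,"grip":0.5},{"x":0,"y":0,"z":0,"rx":0,"ry":0,"rz":0,"grip":0.5},{"x":0,"y":0,"z":0,"rx":0,"ry":0,"rz":0,"grip":0.5}]'
python3 h.py
python3 - <<'E'
from h import *
c=optics.read_camera("top")["color"]; cv2.imwrite("pics/s5.png",cv2.resize(c[180:250,320:390],None,fx=8,fy=8,interpolation=2))
E
```

```text
time: 14.57
eef_pos: [0.4597, 0.0012, 0.074]
tcp_rot: [1.0, -0.031, -0.001, 0.001]
contact_force: [-3.1, -6.2, -0.9]
opening: 0.5
finger_force: 3.4
r 0.1445 pos heading -2.9 tool -3.5  q~1.27 F tool [-2.7  6.3  0.9] t 14.5667
```

View pics/s5.png

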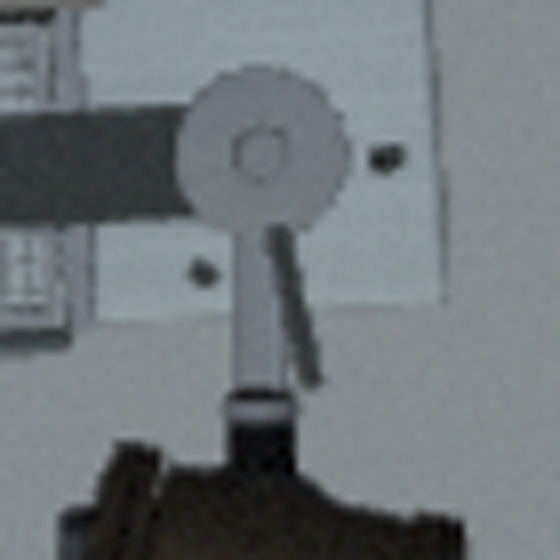

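The handle now points straight down the image, (262,150) to (261,440), and the tongue tip is at (312,385). The breakaway is about 12° or 0.21 rad, so the wrench has clicked. Next is the swing back.

```bash
python3 -m creep '[{"x":0.9,"y":16.2,"z":0,"rx":0,"ry":0,"rz":-6.5,"grip":0.5},{"x":0.9,"y":16.2,"z":0,"rx":0,"ry":0,"rz":-6.5,"grip":0.5},{"x":0.9,"y":16.2,"z":0,"rx":0,"ry":0,"rz":-6.5,"grip":0.5},{"x":0.9,"y":16.2,"z":0,"rx":0,"ry":0,"rz":-6.5,"grip":0.5},{"x":0.9,"y":16.2,"z":0,"rx":0,"ry":0,"rz":-6.5,"grip":0.5},{"x":0.9,"y":16.2,"z":0,"rx":0,"ry":0,"rz":-6.5,"grip":0.5},{"x":0.9,"y":16.2,"z":0,"rx":0,"ry":0,"rz":-6.5,"grip":0.5},{"x":0.9,"y":16.2,"z":0,"rx":0,"ry":0,"rz":-6.5,"grip":0.5},{"x":0.9,"y":16.2,"z":0,"rx":0,"ry":0,"rz":-6.5,"grip":0.5},{"x":0.9,"y":16.2,"z":0,"rx":0,"ry":0,"rz":-6.5,"grip":0.5}]'
python3 -m creep '[{"x":0,"y":2.5,"z":0,"rx":0,"ry":0,"rz":-1,"grip":0.5},{"x":0,"y":2.5,"z":0,"rx":0,"ry":0,"rz":-1,"grip":0.5},{"x":0,"y":2.5,"z":0,"rx":0,"ry":0,"rz":-1,"grip":0.5},{"x":0,"y":2.5,"z":0,"rx":0,"ry":0,"rz":-1,"grip":0.5},{"x":0.1,"y":2.5,"z":0,"rx":0,"ry":0,"rz":-1,"grip":0.5},{"x":0.1,"y":2.5,"z":0,"rx":0,"ry":0,"rz":-1,"grip":0.5},{"x":0.1,"y":2.5,"z":0,"rx":0,"ry":0,"rz":-1,"grip":0.5},{"x":0,"y":2.5,"z":0,"rx":0,"ry":0,"rz":-1,"grip":0.5},{"x":0,"y":0,"z":0,"rx":0,"ry":0,"rz":0,"grip":0.5},{"x":0,"y":0,"z":0,"rx":0,"ry":0,"rz":0,"grip":0.5}]'
python3 h.py
```

```text
time: 15.45
eef_pos: [0.5344, -0.1322, 0.0739]
tcp_rot: [0.859, 0.512, -0.0, -0.002]
contact_force: [-2.2, 1.4, 1.3]
opening: 0.503
finger_force: 0.9
time: 16.28
eef_pos: [0.5533, -0.141, 0.0745]
tcp_rot: [0.822, 0.569, 0.0, 0.0]
contact_force: [0.2, 0.1, -0.7]
opening: 0.502
finger_force: 0.1
r 0.1442 pos heading 69.4 tool 69.4  q~0.01 F tool [0.2 0.2 0.7] t 16.2833
```

Next I'll press gently into the stop.

```bash
python3 -m creep '[{"x":0,"y":1.3,"z":0,"rx":0,"ry":0,"rz":-0.5,"grip":0.5},{"x":0,"y":1.3,"z":0,"rx":0,"ry":0,"rz":-0.5,"grip":0.5},{"x":0,"y":1.3,"z":0,"rx":0,"ry":0,"rz":-0.5,"grip":0.5},{"x":0,"y":1.3,"z":0,"rx":0,"ry":0,"rz":-0.5,"grip":0.5},{"x":0,"y":1.3,"z":0,"rx":0,"ry":0,"rz":-0.5,"grip":0.5},{"x":0,"y":1.3,"z":0,"rx":0,"ry":0,"rz":-0.5,"grip":0.5},{"x":0,"y":1.3,"z":0,"rx":0,"ry":0,"rz":-0.5,"grip":0.5},{"x":0,"y":0,"z":0,"rx":0,"ry":0,"rz":0,"grip":0.5},{"x":0,"y":0,"z":0,"rx":0,"ry":0,"rz":0,"grip":0.5},{"x":0,"y":0,"z":0,"rx":0,"ry":0,"rz":0,"grip":0.5}]'
python3 h.py
```

```text
time: 17.12
eef_pos: [0.5618, -0.1439, 0.0744]
tcp_rot: [0.804, 0.594, 0.0, 0.0]
contact_force: [-0.1, -0.1, 0.1]
opening: 0.502
finger_force: 0.0
r 0.1442 pos heading 73.0 tool 72.9  q~-0.05 F tool [-0.1 -0.1 -0.1] t 17.1167
```

```bash
python3 -m creep '[{"x":0,"y":1,"z":0,"rx":0,"ry":0,"rz":-0.4,"grip":0.5},{"x":0,"y":1,"z":0,"rx":0,"ry":0,"rz":-0.4,"grip":0.5},{"x":0,"y":1,"z":0,"rx":0,"ry":0,"rz":-0.4,"grip":0.5},{"x":0,"y":1,"z":0,"rx":0,"ry":0,"rz":-0.4,"grip":0.5},{"x":0,"y":0,"z":0,"rx":0,"ry":0,"rz":0,"grip":0.5},{"x":0,"y":0,"z":0,"rx":0,"ry":0,"rz":0,"grip":0.5},{"x":0,"y":0,"z":0,"rx":0,"ry":0,"rz":0,"grip":0.5},{"x":0,"y":0,"z":0,"rx":0,"ry":0,"rz":0,"grip":0.5},{"x":0,"y":0,"z":0,"rx":0,"ry":0,"rz":0,"grip":0.5},{"x":0,"y":0,"z":0,"rx":0,"ry":0,"rz":0,"grip":0.5}]'
python3 h.py
```

```text
time: 17.95
eef_pos: [0.5637, -0.1441, 0.0741]
tcp_rot: [0.796, 0.606, -0.001, -0.002]
contact_force: [-6.1, 2.0, 3.7]
opening: 0.504
finger_force: 3.0
r 0.1439 pos heading 73.7 tool 74.6  q~-0.07 F tool [ 0.3 -6.5 -3.6] t 17.95
```

At the stop. I'll ease off by half the finger play, raise the tool and move away.

```bash
python3 -m creep '[{"x":0,"y":-4,"z":0,"rx":0,"ry":0,"rz":0,"grip":0.5},{"x":0,"y":-5,"z":0,"rx":0,"ry":0,"rz":0,"grip":0.5},{"x":0,"y":0,"z":0,"rx":0,"ry":0,"rz":0,"grip":0.5},{"x":0,"y":0,"z":-10,"rx":0,"ry":0,"rz":0,"grip":0.5},{"x":0,"y":0,"z":-20,"rx":0,"ry":0,"rz":0,"grip":0.5},{"x":0,"y":0,"z":-30,"rx":0,"ry":0,"rz":0,"grip":0.5},{"x":0,"y":0,"z":-30,"rx":0,"ry":0,"rz":0,"grip":0.5},{"x":0,"y":0,"z":-30,"rx":0,"ry":0,"rz":0,"grip":0.5},{"x":0,"y":0,"z":-20,"rx":0,"ry":0,"rz":0,"grip":0.5},{"x":0,"y":0,"z":0,"rx":0,"ry":0,"rz":0,"grip":0.5}]'
python3 -m creep '[{"x":-15,"y":0,"z":0,"rx":0,"ry":0,"rz":0,"grip":0.5},{"x":-30,"y":0,"z":0,"rx":0,"ry":0,"rz":0,"grip":0.5},{"x":-30,"y":0,"z":0,"rx":0,"ry":0,"rz":0,"grip":0.5},{"x":-30,"y":0,"z":0,"rx":0,"ry":0,"rz":0,"grip":0.5},{"x":-30,"y":0,"z":0,"rx":0,"ry":0,"rz":0,"grip":0.5},{"x":-30,"y":0,"z":0,"rx":0,"ry":0,"rz":0,"grip":0.5},{"x":-30,"y":0,"z":0,"rx":0,"ry":0,"rz":0,"grip":0.5},{"x":-15,"y":0,"z":0,"rx":0,"ry":0,"rz":0,"grip":0.5},{"x":0,"y":0,"z":0,"rx":0,"ry":0,"rz":0,"grip":0.5},{"x":0,"y":0,"z":0,"rx":0,"ry":0,"rz":0,"grip":0.5}]'
python3 - <<'E'
from h import *
c=optics.read_camera("top")["color"]; cv2.imwrite("pics/s6.png",cv2.resize(c[130:280,255:455],None,fx=4,fy=4,interpolation=2))
E
```

```text
time: 18.78
eef_pos: [0.56, -0.1439, 0.2219]
tcp_rot: [0.796, 0.606, 0.003, 0.006]
contact_force: [0.3, -0.2, 0.1]
opening: 0.496
finger_force: 0.0
time: 19.62
eef_pos: [0.5004, -0.3449, 0.2137]
tcp_rot: [0.796, 0.605, 0.0, -0.001]
contact_force: [0.3, 0.3, -0.9]
opening: 0.499
finger_force: 0.0
```

View pics/s6.png

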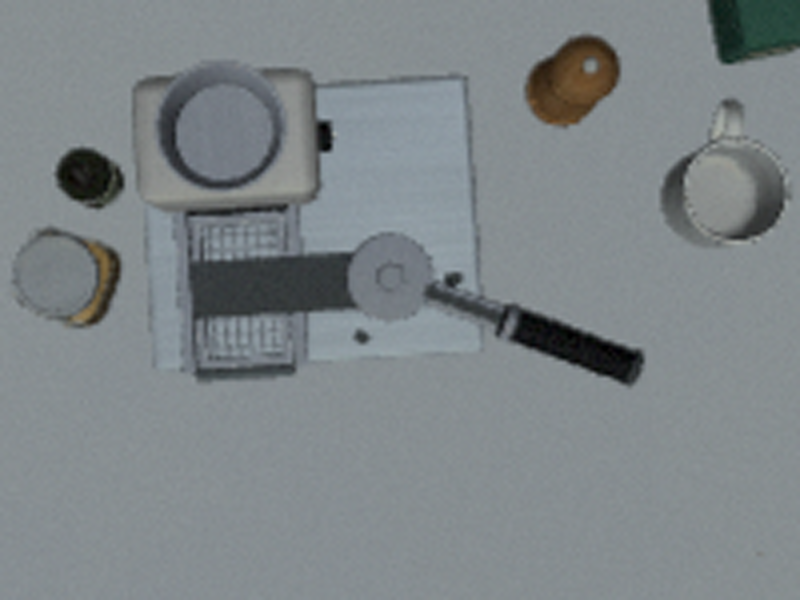

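The handle, from (430,287) to (640,365), rests at the right-hand pin (455,278). The tongue is in line with the neck, the cassette plate at (245,372) is home, and the jars, mill and mug have not moved.

```bash
python3 -c "
from plant import sign_off
print(sign_off())"
```

```text
the job is handed in; nothing more can be done
None
```

I handed the job in at about 20 s of the 72 s allowed, with no verdict returned: the cassette is home, the bolt is tight and the wrench clicked at about 0.21 rad, the handle is back at its counter-clockwise stop, and the jars, mill and mug look unmoved.

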